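# Vent the glass vessel with the ratchet lid lift

### The job

Vent the vessel on the lift with the blue handle: pull its rail up by the blue handle until the lid stands at least 70 mm above the vessel, let go, and leave it hanging on the pawl alone, untouched, for two seconds. Then press the blue release tab down and keep it down until the lid has come all the way back onto the vessel, and let go. Keep the lid of the lift with the yellow handle shut.

Things in the scene. Friction and masses are not known exactly. Their poses are not given: they have to be found in the camera images.
- blue_grip (a point): Centre of the blue handle bar on top of the blue lift's steel rail: level, 64 mm long along this point's x, 14 wide in y, 16 high; z up. 215 mm above the table when shut, it rises with the rail. Below it the rail (12 mm wide in y) is bare for 36 mm; under that an arm runs to the lid, 85 mm to the +y side. It is the lift's highest part.
- blue_tab (a point): Centre of the top face of the blue release tab, a 36 x 36 mm plate 95 mm above the table, 102 mm to the -y side of the rail (axes as the handle's); it does not rise with the rail. Pressing it down tips the sprung pawl out of the teeth: 2 to 6 N; freed after about 10 mm (14 to 20 is sure), stop at 24 mm. Let go, it springs up and the pawl catches the next tooth.
- blue_rail (a joint): Height of the blue lift's rail and lid, m: 0 = lid on its vessel, stop at 0.104. The pawl clicks past a tooth every 12 mm as the rail is pulled straight up (10 to 25 N); let go, the rail sinks up to 12 mm onto the tooth below (rests at 0.011, 0.023 ... 0.071, 0.083, 0.095). With the pawl held out it sinks by its own weight, damped, at 0.05 to 0.12 m/s.
- yellow_rail (a joint): The same for the like-built lift with a yellow handle and yellow tab, which is not to be used; 0 = lid shut.

How it is judged:
On the way, in this order (a step that is already met when the one before it is completed fails the run):
1. the blue lift's lid hangs on the pawl at least 55 mm up, untouched by the fingers, for 1.5 s (value of joint blue_rail above 0.055 m and contact force between the fingers and anything else below 0.2 N), for 1.5 s.
2. the blue lift's lid is down on its vessel (value of joint blue_rail below 0.004 m), for 0.2 s.
At the end, for the whole second after the job is handed in: both lids are shut: the blue and the yellow rail within 4 mm of their lowest position, the robot touching nothing (value of joint each of blue_rail, yellow_rail below 0.004 m).
It fails at once if the yellow lift's lid is raised by more than 8 mm (value of joint yellow_rail above 0.008 m).
It also fails if it takes over 48 s, if anything falls off the work surface, if the arm or the gripper's body presses on something with over 40 N, if the wrist force passes 120 N, or if a joint passes its speed limit or range.

### The arm

A 6-joint arm with a two-finger parallel gripper is mounted at the origin on the work surface. World frame = base frame: x ahead of the robot, y to its left, z up, the work surface at z = 0. Lengths are in m, angles in rad, forces in N, time in s.
With the tool pointing down it reaches from about 0.325 to 0.775 m from the base axis. Payload 5.5 kg.
Tool frame: the origin (TCP) lies at the very end of the fingers, on their centre line; the grasp point (between the pads) lies 19 mm behind it; z points along the fingers, y is the line along which they close (so a half turn about z gives the same grasp; the last joint's range is limited). The gripper opens to 88 mm and grips with 3 to 60 N. Pads are 20 mm wide; open, the fingers measure 115 mm over their backs; the gripper's body (75 mm by 178 mm) begins 61 mm behind the grasp point.
Start: joints at [1.147, 0.091, 1.231, -0, 1.82, -0.057], TCP at [0.215, 0.56, 0.223] pointing down, gripper open.
Joint ranges: [-2.87, 2.87], [-0.86, 2.18], [0.17, 2.46], [-1.51, 4.65], [0.06, 2.69], [-2.65, 2.65]. Speed limits (rad/s): [2.57, 2.57, 3.01, 3.14, 3.14, 3.14].

### API

Orientations are given as a 3x3 rotation matrix whose columns are the frame's x, y, z axes.
In Python, from plant import robot gives the robot as it stands. The module is installed in compiled form; this text tells all that it offers.
- The arm moves only by the tool servo_tool, never from a script. Its argument "commands" is a list of rows, each an object with "translation": the shift along the tool's x, y, z in m, a list of three; "turn": the turn about the tool's z in rad. In form: [{"translation": [tx, ty, tz], "turn": turn}, ...]. A call has 1 to 8 rows; each row shifts and turns the commanded pose from where the row before left it, along the tool's axes as they then stand; what a row does not reach is not made up. A row lasts 1/12 s, in which the tool goes at most 41.7 mm and 7.16 degrees, less where a joint would pass 70% of its speed; a pose out of reach is approached as far as the arm can. A call is refused whole if a number of a shift passes 0.0417 or a number of a turn 0.125, either way. A call with a gripper value outside its range is refused whole. "gripper" is the closure, from -1 (fully open) to 1 (shut), so that 0 is half open, set as the call begins (left out, the last holds). The fingers move at their own pace and stop on an object; "newtons" is the grip in N (left out, the last holds). Time passes only in rows, so rows that do not move let the fingers close. It gives the time, the measured TCP pose, the force, the opening and the grip force at its end, in the units of the state.
- robot.read_state(): the state, without advancing time (a new reading comes with each control period).
- robot.camera(name): name is "side" or "top"; returns a dict with "image" (480x640x3 uint8, blue, green, red), "intrinsics" (3x3 intrinsics, pixels), "extrinsics" (4x4, takes a point from world to camera coordinates). Camera axes: x right, y down, z forward; pixel columns grow to the right and rows downward; lengths in m; the calibration is good to about 2 mm. A picture is of the moment at which its call begins. There is no depth.
- robot.close_job(): hands the job in; it is judged then, once.
The state is a dict: "t": time; "joint_positions": joint angles; "qvel": joint speeds; "tau": joint torques, N m; "ee_pos": TCP position; "tcp_rot": TCP orientation; "force": force on the tool from outside, world axes, zero at the start; "wrist_torque": the same for the moment, N m; "opening": finger opening in m; "grasp_force": force on a finger pad.
Only numpy, scipy, OpenCV 4.12 (cv2) and the standard library are available. Lean on these libraries where they do the work, as an engineer would, in place of code of your own. Each camera call takes 0.05 s, during which the arm holds its last target. There are 200 camera calls.

## Working session

There is one attempt and no reset: what is moved stays moved. The work goes in short steps, Python scripts to look and compute and a tool call to move; the robot and the scene stay as the last step left them, time stands still between calls to the robot, and variables do not carry over. Pictures are saved under pics/ and viewed, at most 10 in all, crops included, and the job is handed in when it is done.

Besides the shell and the picture viewer there is one more tool, called after ">>>" by a JSON object that holds its "api" and its "payload", one argument or row to a line. servo_tool: Moves the arm, as the interface text tells. Its arguments: {"type":"object","properties":{"commands":{"type":"array"},"gripper":{"type":"number"},"newtons":{"type":"number"}},"required":["commands"]}

```bash
mkdir -p pics; python3 - <<'E'
from plant import robot
import cv2,numpy as np,pickle
s=robot.read_state();print(s)
d={}
for n in("side","top"):
    c=robot.camera(n);d[n]=c;cv2.imwrite(f"pics/{n}0.png",c["image"]);print(n,np.round(c["intrinsics"],1).tolist(),np.round(c["extrinsics"],4).tolist())
pickle.dump(d,open("cams.pkl","wb"))
E
```

```text
{'t': 0.0, 'joint_positions': array([ 1.14727474e+00,  9.18232310e-02,  1.23187626e+00, -3.15258359e-05,
        1.81980276e+00, -5.67055458e-02]), 'qvel': array([-1.04434374e-03, -6.74173815e-05, -6.75723436e-04,  5.03634690e-04,
       -2.08167315e-04,  1.60629909e-03]), 'tau': array([-1.06959393e-03, -4.46477330e+01, -4.06430876e+01,  6.95336424e-02,
        2.97610718e-02, -1.26037862e-04]), 'ee_pos': array([0.21507807, 0.55980423, 0.22153365]), 'tcp_rot': array([[-9.33471181e-01,  3.58651616e-01, -7.56939270e-04],
       [ 3.58652406e-01,  9.33469537e-01, -1.75343487e-03],
       [ 7.77074996e-05, -1.90825901e-03, -9.99998176e-01]]), 'force': array([-0.02739058, -0.00878246, -0.28951169]), 'wrist_torque': array([-0.05854064, -0.02854969,  0.03360762]), 'grasp_force': 0.0, 'opening': 0.08788842804885534}
side [[562.5, 0.0, 310.9], [0.0, 562.5, 243.1], [0.0, 0.0, 1.0]] [[-0.8736, -0.4864, -0.0163, 0.4639], [-0.3429, 0.6391, -0.6885, 0.3373], [0.3453, -0.5958, -0.7251, 0.7141], [0.0, 0.0, 0.0, 1.0]]
top [[456.6, 0.0, 316.4], [0.0, 456.6, 244.3], [0.0, 0.0, 1.0]] [[0.0607, -0.9982, 0.0008, -0.0706], [-0.9742, -0.0594, -0.2176, 0.5971], [0.2173, 0.0124, -0.976, 0.8469], [0.0, 0.0, 0.0, 1.0]]
```

View pics/side0.png

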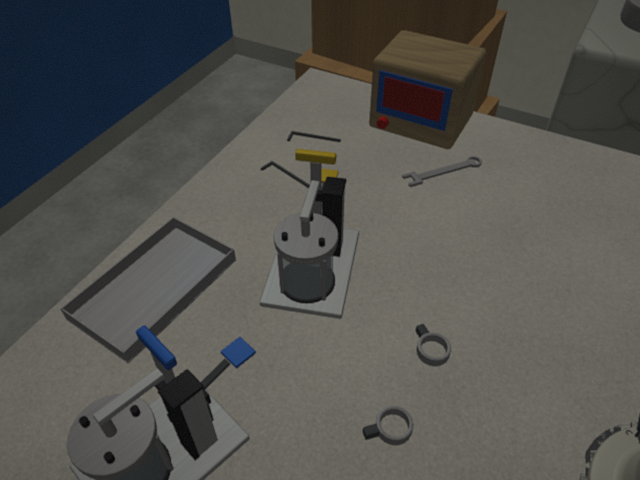

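View pics/top0.png

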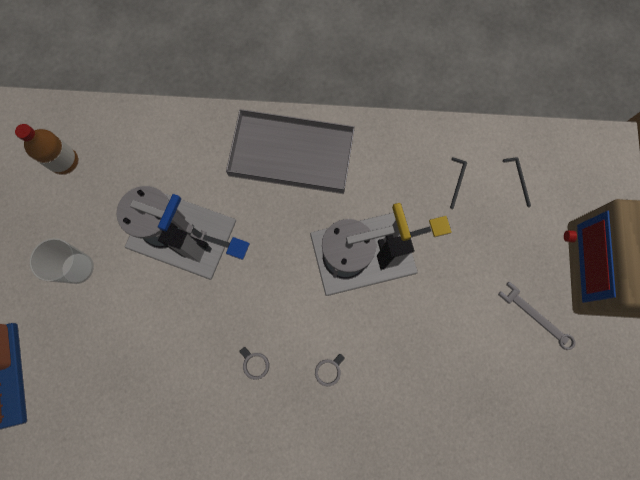

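The side view shows the blue handle at about (156,346) and the tab at (238,352). In the top view they are at (170,213) and (238,249). The yellow lift is near (402,222) in the top view. Next I enlarge both around the blue lift.

```bash
python3 - <<'E'
import cv2,numpy as np,pickle
d=pickle.load(open("cams.pkl","rb"))
a=d["side"]["image"][310:385,120:270];b=d["top"]["image"][185:270,140:260]
f=lambda i,s:cv2.resize(i,None,fx=s,fy=s,interpolation=cv2.INTER_CUBIC)
cv2.imwrite("pics/ca.png",f(a,5));cv2.imwrite("pics/cb.png",f(b,6))
for n in d:
    h=cv2.cvtColor(d[n]["image"],cv2.COLOR_BGR2HSV);m=cv2.inRange(h,(100,150,60),(125,255,255))
    k,l,st,ce=cv2.connectedComponentsWithStats(m)
    for i in range(1,k):
        if 60<st[i,4]<2000:
            r=cv2.minAreaRect(np.argwhere(l==i)[:,::-1].astype(np.float32));print(n,st[i].tolist(),ce[i].round(1),np.round(cv2.boxPoints(r),1).tolist())
E
```

```text
side [137, 326, 38, 38, 530] [154.9 344.7] [[135.0, 331.70001220703125], [143.89999389648438, 323.70001220703125], [174.60000610351562, 357.70001220703125], [165.8000030517578, 365.6000061035156]]
side [222, 338, 33, 29, 518] [237.7 351.8] [[221.0, 352.0], [238.0, 335.0], [254.5, 351.5], [237.5, 368.5]]
top [158, 195, 22, 35, 345] [168.9 212.2] [[157.0, 226.6999969482422], [172.1999969482422, 193.3000030517578], [181.1999969482422, 197.39999389648438], [166.0, 230.8000030517578]]
top [607, 211, 9, 86, 187] [610.7 253.9] [[605.9000244140625, 211.10000610351562], [608.2999877929688, 210.89999389648438], [615.2000122070312, 296.0], [612.9000244140625, 296.20001220703125]]
top [227, 238, 22, 21, 299] [237.2 247.8] [[225.8000030517578, 252.5], [232.1999969482422, 236.5], [248.39999389648438, 243.0], [242.0, 259.0]]
top [0, 323, 26, 105, 1593] [ 12.  385.1] [[-0.0, 323.0], [25.0, 323.0], [25.0, 427.0], [0.0, 427.0]]
```

View pics/ca.png

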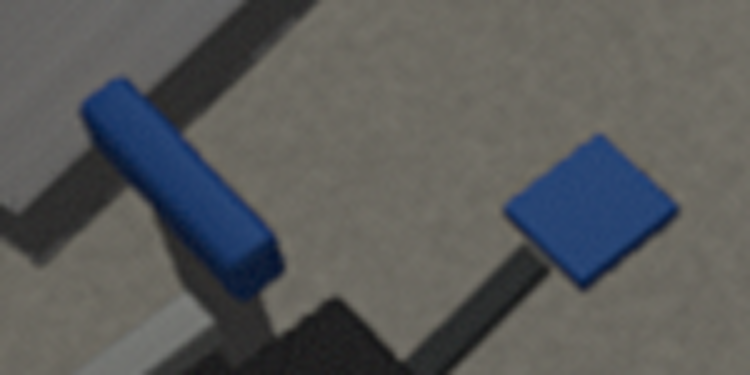

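View pics/cb.png

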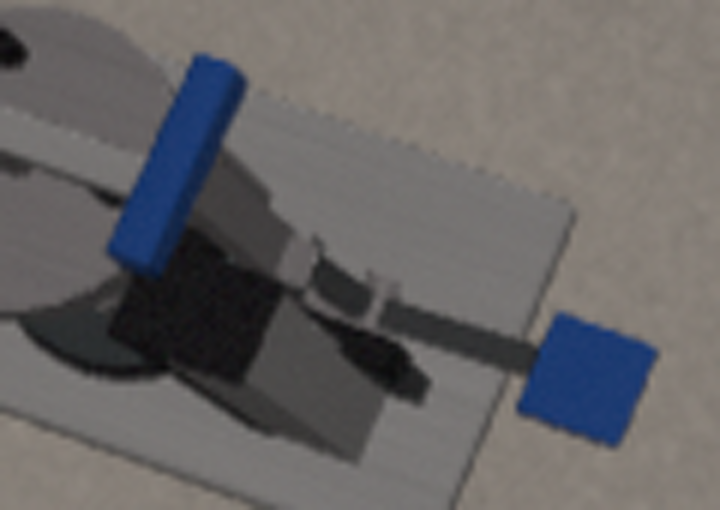

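The crops show the handle bar and tab square-on and unobstructed, and the blob centroids match them. The handle ends in the side view are about (143,331) and (172,362). I'll project these onto the known heights.

```bash
cat > h.py <<'E'
import numpy as np,pickle
d=pickle.load(open("cams.pkl","rb"))
def proj(n,uv,z):
    K,E=d[n]["intrinsics"],d[n]["extrinsics"];R,t=E[:3,:3],E[:3,3]
    c=-R.T@t;r=R.T@np.linalg.solve(K,[uv[0],uv[1],1.]);return c+r*(z-c[2])/r[2]
E
python3 - <<'E'
from h import *
S=[("side",(155,344.8)),("top",(168.9,212.2))];T=[("side",(237.7,351.5)),("top",(237.2,247.8))]
g=[proj(n,u,.215) for n,u in S];t=[proj(n,u,.0945) for n,u in T];print(np.round(g,4),np.round(t,4))
g=np.mean(g,0);t=np.mean(t,0);y=(g-t)[:2];print("dist",np.linalg.norm(y));y/=np.linalg.norm(y)
print("y ang",np.degrees(np.arctan2(y[1],y[0])))
# handle axis direction from image box mid-ends
for n,a,b in[("side",(139.5,327.7),(170.2,361.6)),("top",(161.5,228.7),(176.7,195.3))]:
    v=proj(n,b,.215)-proj(n,a,.215);print(n,np.linalg.norm(v),np.degrees(np.arctan2(v[1],v[0])))
E
```

```text
[[0.6116 0.2137 0.215 ]
 [0.6073 0.2161 0.215 ]] [[0.5788 0.1183 0.0945]
 [0.5776 0.1176 0.0945]]
dist 0.10185975998655505
y ang 72.10508609271359
side 0.06371794537731044 162.80627380381515
top 0.0625974581657032 -16.66469907957506
```

>>> {"api": "servo_tool", "payload": {
  "commands": [
    {"translation": [0,0,-0.025],"turn": -0.032},
    {"translation": [0,0,-0.025],"turn": -0.032},
    {"translation": [-0.03,-0.0133,0],"turn": 0},
    {"translation": [-0.03,-0.0133,0],"turn": 0},
    {"translation": [-0.03,-0.0133,0],"turn": 0},
    {"translation": [-0.03,-0.0133,0],"turn": 0},
    {"translation": [-0.03,-0.0133,0],"turn": 0},
    {"translation": [-0.03,-0.0133,0],"turn": 0}
  ],
  "gripper": -1,
  "newtons": 55
}}

```text
t: 0.77
ee_pos: [0.364, 0.429, 0.2721]
tcp_rot: [[-0.955, 0.298, -0.001], [0.298, 0.955, -0.001], [0.0, -0.001, -1.0]]
force: [-0.9, 0.0, -1.0]
opening: 0.0882
grasp_force: 0.0
```

>>> {"api": "servo_tool", "payload": {
  "commands": [
    {"translation": [-0.03,-0.0133,0],"turn": 0},
    {"translation": [-0.03,-0.0133,0],"turn": 0},
    {"translation": [-0.03,-0.0133,0],"turn": 0},
    {"translation": [-0.03,-0.0133,0],"turn": 0},
    {"translation": [-0.03,-0.0133,0],"turn": 0},
    {"translation": [-0.03,-0.0133,0],"turn": 0},
    {"translation": [-0.03,-0.0133,0],"turn": 0},
    {"translation": [0,0,0],"turn": 0}
  ]
}}

```text
t: 1.43
ee_pos: [0.5392, 0.2745, 0.2708]
tcp_rot: [[-0.953, 0.304, -0.001], [0.304, 0.953, -0.003], [0.0, -0.003, -1.0]]
force: [0.3, -0.9, -0.2]
opening: 0.0881
grasp_force: 0.0
```

>>> {"api": "servo_tool", "payload": {
  "commands": [
    {"translation": [-0.028,-0.0118,0],"turn": 0},
    {"translation": [-0.028,-0.0118,0],"turn": 0},
    {"translation": [-0.028,-0.0118,0],"turn": 0},
    {"translation": [0,0,0],"turn": 0},
    {"translation": [0,0,0.012],"turn": 0},
    {"translation": [0,0,0.012],"turn": 0},
    {"translation": [0,0,0],"turn": 0},
    {"translation": [0,0,0],"turn": 0}
  ]
}}

```text
t: 2.1
ee_pos: [0.6047, 0.2204, 0.2475]
tcp_rot: [[-0.955, 0.298, -0.003], [0.298, 0.955, -0.001], [0.002, -0.001, -1.0]]
force: [0.6, -0.7, 0.2]
opening: 0.0876
grasp_force: 0.0
```

```bash
python3 - <<'E'
from plant import robot
import cv2,numpy as np
print(robot.read_state()["ee_pos"])
a=robot.camera("side")["image"][200:440,60:320];b=robot.camera("top")["image"][130:310,90:285]
f=lambda i:cv2.resize(i,(400,370))
cv2.imwrite("pics/c2.png",np.hstack([f(a),f(b)]))
E
```

```text
[0.60466048 0.22039856 0.24751715]
```

View pics/c2.png

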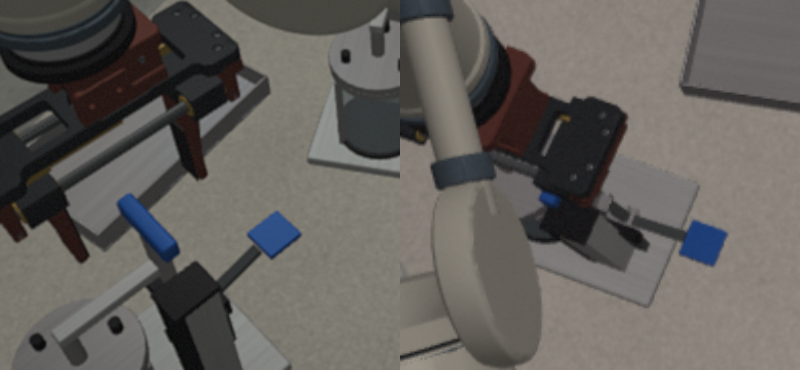

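The gripper straddles the blue handle with its closing axis across the bar. The tool is about 5 mm off in plan, so I correct that, descend and close.

>>> {"api": "servo_tool", "payload": {
  "commands": [
    {"translation": [-0.0057,-0.0039,0.013],"turn": 0},
    {"translation": [0,0,0.013],"turn": 0},
    {"translation": [0,0,0.013],"turn": 0},
    {"translation": [0,0,0.0125],"turn": 0},
    {"translation": [0,0,0],"turn": 0},
    {"translation": [0,0,0],"turn": 0}
  ]
}}

```text
t: 2.7
ee_pos: [0.6094, 0.2143, 0.196]
tcp_rot: [[-0.954, 0.298, -0.002], [0.298, 0.954, -0.001], [0.001, -0.001, -1.0]]
force: [-1.2, -0.5, 0.6]
opening: 0.0877
grasp_force: 0.0
```

>>> {"api": "servo_tool", "payload": {
  "commands": [
    {"translation": [0,0,0],"turn": 0},
    {"translation": [0,0,0],"turn": 0},
    {"translation": [0,0,0],"turn": 0},
    {"translation": [0,0,0],"turn": 0},
    {"translation": [0,0,0],"turn": 0},
    {"translation": [0,0,0],"turn": 0},
    {"translation": [0,0,0],"turn": 0},
    {"translation": [0,0,0],"turn": 0}
  ],
  "gripper": 1,
  "newtons": 30
}}

```text
t: 3.37
ee_pos: [0.6098, 0.2145, 0.1972]
tcp_rot: [[-0.955, 0.298, 0.0], [0.298, 0.955, -0.0], [-0.0, -0.0, -1.0]]
force: [0.2, -0.2, 0.2]
opening: 0.0381
grasp_force: 0.0
```

>>> {"api": "servo_tool", "payload": {
  "commands": [
    {"translation": [0,0,0],"turn": 0},
    {"translation": [0,0,0],"turn": 0},
    {"translation": [0,0,0],"turn": 0},
    {"translation": [0,0,0],"turn": 0},
    {"translation": [0,0,0],"turn": 0},
    {"translation": [0,0,0],"turn": 0},
    {"translation": [0,0,0],"turn": 0}
  ]
}}

```text
t: 3.95
ee_pos: [0.61, 0.2152, 0.1971]
tcp_rot: [[-0.955, 0.297, 0.001], [0.297, 0.955, 0.001], [-0.0, 0.001, -1.0]]
force: [2.4, 4.8, -1.3]
opening: 0.0137
grasp_force: 30.0
```

>>> {"api": "servo_tool", "payload": {
  "commands": [
    {"translation": [0,0,0],"turn": 0},
    {"translation": [0,0,0],"turn": 0},
    {"translation": [0,0,-0.004],"turn": 0},
    {"translation": [0,0,-0.005],"turn": 0},
    {"translation": [0,0,-0.005],"turn": 0}
  ],
  "newtons": 58
}}

```text
t: 4.37
ee_pos: [0.6099, 0.2152, 0.207]
tcp_rot: [[-0.955, 0.297, -0.004], [0.297, 0.955, -0.0], [0.003, -0.001, -1.0]]
force: [6.9, 5.2, -8.3]
opening: 0.0132
grasp_force: 58.0
```

>>> {"api": "servo_tool", "payload": {
  "commands": [
    {"translation": [0,0,-0.01],"turn": 0},
    {"translation": [0,0,-0.01],"turn": 0},
    {"translation": [0,0,-0.01],"turn": 0},
    {"translation": [0,0,-0.01],"turn": 0},
    {"translation": [0,0,-0.01],"turn": 0},
    {"translation": [0,0,-0.01],"turn": 0},
    {"translation": [0,0,-0.01],"turn": 0},
    {"translation": [0,0,-0.007],"turn": 0}
  ]
}}

```text
t: 5.03
ee_pos: [0.6099, 0.2152, 0.2838]
tcp_rot: [[-0.955, 0.297, -0.006], [0.297, 0.955, -0.001], [0.005, -0.002, -1.0]]
force: [4.8, 4.5, -17.4]
opening: 0.0137
grasp_force: 58.0
```

>>> {"api": "servo_tool", "payload": {
  "commands": [
    {"translation": [0,0,0],"turn": 0},
    {"translation": [0,0,0],"turn": 0},
    {"translation": [0,0,0],"turn": 0}
  ]
}}

```text
t: 5.28
ee_pos: [0.6099, 0.2153, 0.2855]
tcp_rot: [[-0.955, 0.297, -0.003], [0.297, 0.955, 0.0], [0.003, -0.001, -1.0]]
force: [4.4, 5.0, -8.1]
opening: 0.014
grasp_force: 58.0
```

```bash
python3 - <<'E'
from plant import robot
import cv2,numpy as np
a=robot.camera("side")["image"][150:480,0:360]
cv2.imwrite("pics/c3.png",cv2.resize(a,(655,600)))
E
```

```text
(no output)
```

View pics/c3.png

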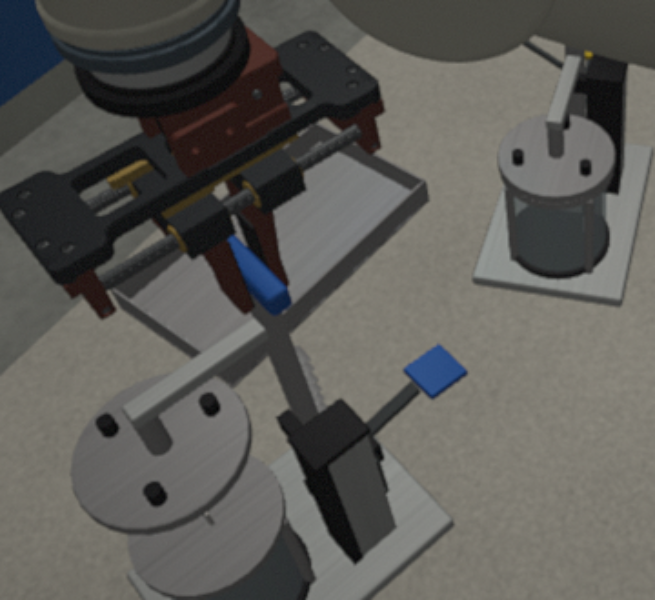

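The lid stands well above the vessel and the fingers grip the handle squarely at about (262,280) in the crop. Yellow is untouched. I release now.

>>> {"api": "servo_tool", "payload": {
  "commands": [
    {"translation": [0,0,0],"turn": 0},
    {"translation": [0,0,0],"turn": 0},
    {"translation": [0,0,0],"turn": 0},
    {"translation": [0,0,0],"turn": 0},
    {"translation": [0,0,0],"turn": 0},
    {"translation": [0,0,0],"turn": 0},
    {"translation": [0,0,0],"turn": 0},
    {"translation": [0,0,0],"turn": 0}
  ],
  "gripper": -1
}}

```text
t: 6.0
ee_pos: [0.6098, 0.2144, 0.2883]
tcp_rot: [[-0.954, 0.298, 0.0], [0.298, 0.954, -0.0], [-0.0, 0.0, -1.0]]
force: [0.2, -0.2, -0.1]
opening: 0.0634
grasp_force: 0.0
```

>>> {"api": "servo_tool", "payload": {
  "commands": [
    {"translation": [0,0,0],"turn": 0},
    {"translation": [0,0,0],"turn": 0},
    {"translation": [0,0,-0.02],"turn": 0},
    {"translation": [0,0,-0.02],"turn": 0},
    {"translation": [0,0,-0.02],"turn": 0},
    {"translation": [0,0,-0.02],"turn": 0},
    {"translation": [0,0,0],"turn": 0},
    {"translation": [0,0,0],"turn": 0}
  ]
}}

```text
t: 6.67
ee_pos: [0.6101, 0.2146, 0.3692]
tcp_rot: [[-0.955, 0.298, 0.003], [0.298, 0.955, 0.001], [-0.002, 0.002, -1.0]]
force: [-0.1, -0.6, 0.1]
opening: 0.0879
grasp_force: 0.0
```

```bash
python3 - <<'E'
from plant import robot
import cv2,numpy as np
from h import proj
im=robot.camera("side")["image"]
h=cv2.cvtColor(im,cv2.COLOR_BGR2HSV);m=cv2.inRange(h,(100,150,60),(125,255,255))
k,l,st,ce=cv2.connectedComponentsWithStats(m)
for i in range(1,k):
    if 60<st[i,4]<2000: print(st[i],ce[i])
from h import d
K,E=d["side"]["intrinsics"],d["side"]["extrinsics"]
for q in(0,.071,.083,.095):
    p=K@(E@[.6095,.215,.215+q,1])[:3];print(q,p[:2]/p[2])
cv2.imwrite("pics/c4.png",cv2.resize(im[150:480,0:360],(655,600)))
E
```

```text
[150  79  17  12  77] [158.55844156  84.98701299]
[117 280  42  41 629] [137.49443561 300.16216216]
[221 338  34  29 522] [237.79310345 351.79885057]
0 [155.71763388 346.42123588]
0.071 [141.05082048 308.77419443]
0.083 [138.31487463 301.75151921]
0.095 [135.49564582 294.5150718 ]
```

View pics/c4.png

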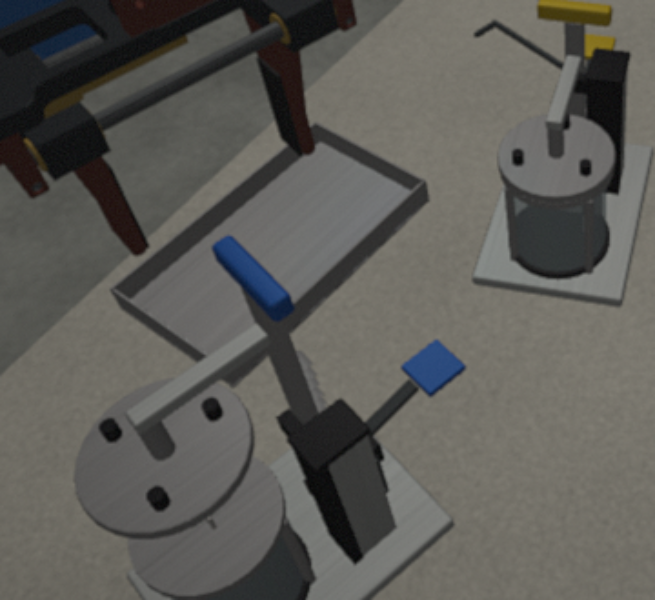

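The camera puts the handle at about 0.083 m up, with the pawl holding and the fingers well clear. I close the fingers and turn 90°, so the narrow side of the gripper body faces the rail. Then I move over the tab.

>>> {"api": "servo_tool", "payload": {
  "commands": [
    {"translation": [0,0,0],"turn": 0.1208},
    {"translation": [0,0,0],"turn": 0.1208},
    {"translation": [0,0,0],"turn": 0.1208},
    {"translation": [0,0,0],"turn": 0.1208},
    {"translation": [0,0,0],"turn": 0.1208},
    {"translation": [0,0,0],"turn": 0.1208},
    {"translation": [0,0,0],"turn": 0.1208},
    {"translation": [0,0,0],"turn": 0.1208}
  ],
  "gripper": 1,
  "newtons": 10
}}

```text
t: 7.38
ee_pos: [0.6096, 0.2145, 0.3655]
tcp_rot: [[-0.291, 0.957, -0.004], [0.957, 0.291, -0.001], [0.0, -0.004, -1.0]]
force: [0.0, -0.2, 0.4]
opening: 0.0381
grasp_force: 0.0
```

>>> {"api": "servo_tool", "payload": {
  "commands": [
    {"translation": [0,0,0],"turn": 0.1208},
    {"translation": [0,0,0],"turn": 0.1208},
    {"translation": [0,0,0],"turn": 0.1208},
    {"translation": [0,0,0],"turn": 0.1208},
    {"translation": [0,0,0],"turn": 0.1208},
    {"translation": [0,0,0],"turn": 0},
    {"translation": [0,0,0],"turn": 0},
    {"translation": [0,0,0],"turn": 0}
  ]
}}

```text
t: 8.05
ee_pos: [0.6097, 0.2145, 0.3669]
tcp_rot: [[0.294, 0.956, -0.002], [0.956, -0.294, -0.0], [-0.001, -0.002, -1.0]]
force: [0.3, 0.4, -0.2]
opening: 0.0004
grasp_force: 0.0
```

>>> {"api": "servo_tool", "payload": {
  "commands": [
    {"translation": [-0.026,-0.0005,0],"turn": 0},
    {"translation": [-0.026,-0.0005,0],"turn": 0},
    {"translation": [-0.026,-0.0005,0],"turn": 0},
    {"translation": [-0.026,-0.0005,0],"turn": 0},
    {"translation": [0,0,0],"turn": 0},
    {"translation": [0,0,0],"turn": 0},
    {"translation": [0,0,0.03],"turn": 0},
    {"translation": [0,0,0.03],"turn": 0}
  ]
}}

```text
t: 8.72
ee_pos: [0.5778, 0.1169, 0.3094]
tcp_rot: [[0.296, 0.955, 0.005], [0.955, -0.296, 0.001], [0.003, 0.004, -1.0]]
force: [1.0, -0.2, -0.5]
opening: 0.0006
grasp_force: 0.0
```

>>> {"api": "servo_tool", "payload": {
  "commands": [
    {"translation": [0,0,0.03],"turn": 0},
    {"translation": [0,0,0.03],"turn": 0},
    {"translation": [0,0,0.03],"turn": 0},
    {"translation": [0,0,0.03],"turn": 0},
    {"translation": [0,0,0.03],"turn": 0},
    {"translation": [0,0,0.02],"turn": 0},
    {"translation": [0,0,0],"turn": 0},
    {"translation": [0,0,0],"turn": 0}
  ]
}}

```text
t: 9.38
ee_pos: [0.5762, 0.1167, 0.1367]
tcp_rot: [[0.296, 0.955, -0.003], [0.955, -0.296, -0.0], [-0.001, -0.003, -1.0]]
force: [-0.4, 0.5, -0.0]
opening: 0.0004
grasp_force: 0.0
```

```bash
python3 - <<'E'
from plant import robot
import cv2,numpy as np
print(robot.read_state()["ee_pos"])
a=robot.camera("side")["image"][230:430,90:330]
cv2.imwrite("pics/c5.png",cv2.resize(a,(720,600)))
E
```

```text
[0.57624891 0.11672103 0.13668548]
```

View pics/c5.png

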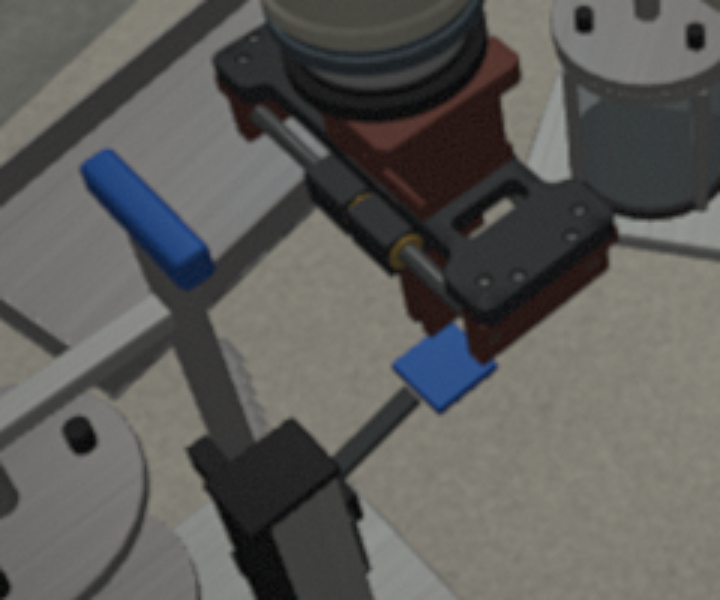

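The closed fingertips stand over the tab, with the body clear of the housing and rail. It has hung untouched for more than 3 s. I press 18 mm past the tab top.

>>> {"api": "servo_tool", "payload": {
  "commands": [
    {"translation": [0,0,0.015],"turn": 0},
    {"translation": [0,0,0.015],"turn": 0},
    {"translation": [0,0,0.01],"turn": 0},
    {"translation": [0,0,0.01],"turn": 0},
    {"translation": [0,0,0.01],"turn": 0},
    {"translation": [0,0,0],"turn": 0},
    {"translation": [0,0,0],"turn": 0},
    {"translation": [0,0,0],"turn": 0}
  ]
}}

```text
t: 10.1
ee_pos: [0.5772, 0.1157, 0.0791]
tcp_rot: [[0.298, 0.955, 0.001], [0.955, -0.298, -0.0], [0.0, 0.001, -1.0]]
force: [-1.5, -2.1, 3.2]
opening: 0.0005
grasp_force: 1.5
```

>>> {"api": "servo_tool", "payload": {
  "commands": [
    {"translation": [0,0,0],"turn": 0},
    {"translation": [0,0,0],"turn": 0},
    {"translation": [0,0,0],"turn": 0},
    {"translation": [0,0,0],"turn": 0},
    {"translation": [0,0,0],"turn": 0},
    {"translation": [0,0,0],"turn": 0},
    {"translation": [0,0,0],"turn": 0},
    {"translation": [0,0,0],"turn": 0}
  ]
}}

```text
t: 10.77
ee_pos: [0.577, 0.1158, 0.0782]
tcp_rot: [[0.298, 0.955, 0.0], [0.955, -0.298, -0.0], [-0.0, 0.0, -1.0]]
force: [-0.1, -2.3, 2.6]
opening: 0.0004
grasp_force: 1.6
```

>>> {"api": "servo_tool", "payload": {
  "commands": [
    {"translation": [0,0,0],"turn": 0},
    {"translation": [0,0,0],"turn": 0},
    {"translation": [0,0,0],"turn": 0},
    {"translation": [0,0,0],"turn": 0},
    {"translation": [0,0,0],"turn": 0},
    {"translation": [0,0,0],"turn": 0},
    {"translation": [0,0,0],"turn": 0},
    {"translation": [0,0,0],"turn": 0}
  ]
}}

```text
t: 11.43
ee_pos: [0.577, 0.1159, 0.0782]
tcp_rot: [[0.298, 0.955, 0.0], [0.955, -0.298, 0.0], [0.0, 0.0, -1.0]]
force: [0.8, -2.0, 1.5]
opening: 0.0006
grasp_force: 1.6
```

>>> {"api": "servo_tool", "payload": {
  "commands": [
    {"translation": [0,0,0],"turn": 0},
    {"translation": [0,0,0],"turn": 0},
    {"translation": [0,0,0],"turn": 0},
    {"translation": [0,0,0],"turn": 0},
    {"translation": [0,0,0],"turn": 0},
    {"translation": [0,0,0],"turn": 0},
    {"translation": [0,0,0],"turn": 0},
    {"translation": [0,0,0],"turn": 0}
  ]
}}

```text
t: 12.1
ee_pos: [0.5769, 0.1158, 0.0781]
tcp_rot: [[0.298, 0.955, -0.0], [0.955, -0.298, 0.0], [0.0, -0.0, -1.0]]
force: [1.0, -1.7, 3.4]
opening: 0.0006
grasp_force: 1.6
```

```bash
python3 - <<'E'
from plant import robot
import cv2,numpy as np
print(robot.read_state()["ee_pos"])
im=robot.camera("side")["image"]
m=cv2.inRange(cv2.cvtColor(im,cv2.COLOR_BGR2HSV),(100,150,60),(125,255,255))
k,l,st,ce=cv2.connectedComponentsWithStats(m)
for i in range(1,k):
    if 60<st[i,4]<2000: print(st[i],ce[i])
E
```

```text
[0.57689962 0.11584126 0.07813098]
[ 377   71   75   59 1041] [414.33717579 102.08645533]
[ 0 75 12 22 74] [ 4.36486486 84.17567568]
[137 326  39  44 633] [156.09162717 347.08688784]
[224 354  26  18 168] [236.4047619  363.38690476]
```

The handle is back at its shut pixel position, with the same corner (137,326) as at the start. I let the tab up and retreat.

>>> {"api": "servo_tool", "payload": {
  "commands": [
    {"translation": [0,0,-0.01],"turn": 0},
    {"translation": [0,0,-0.01],"turn": 0},
    {"translation": [0,0,-0.02],"turn": 0},
    {"translation": [0,0,-0.03],"turn": 0},
    {"translation": [0,0,-0.03],"turn": 0},
    {"translation": [0,0,-0.03],"turn": 0},
    {"translation": [0,0,-0.03],"turn": 0},
    {"translation": [0,0,-0.03],"turn": 0}
  ]
}}

```text
t: 12.82
ee_pos: [0.5762, 0.1163, 0.2704]
tcp_rot: [[0.297, 0.955, -0.0], [0.955, -0.297, 0.001], [0.001, -0.0, -1.0]]
force: [0.5, -0.2, 0.1]
opening: 0.0001
grasp_force: 0.0
```

>>> {"api": "servo_tool", "payload": {
  "commands": [
    {"translation": [0,0,-0.02],"turn": 0},
    {"translation": [0,0,0],"turn": 0},
    {"translation": [0,0,0],"turn": 0},
    {"translation": [0,0,0],"turn": 0},
    {"translation": [0,0,0],"turn": 0},
    {"translation": [0,0,0],"turn": 0}
  ]
}}

```text
t: 13.32
ee_pos: [0.5764, 0.1158, 0.286]
tcp_rot: [[0.298, 0.955, -0.004], [0.955, -0.298, -0.0], [-0.001, -0.003, -1.0]]
force: [0.1, 0.3, 0.6]
opening: 0.0006
grasp_force: 0.0
```

```bash
python3 - <<'E'
from plant import robot
import cv2,numpy as np
im=robot.camera("side")["image"];cv2.imwrite("pics/c6.png",im)
m=cv2.inRange(cv2.cvtColor(im,cv2.COLOR_BGR2HSV),(100,150,60),(125,255,255))
k,l,st,ce=cv2.connectedComponentsWithStats(m)
for i in range(1,k):
    if 60<st[i,4]<2000: print(st[i],ce[i])
E
```

```text
[101  65  14  18  69] [108.57971014  72.8115942 ]
[137 326  38  44 591] [155.63113367 346.24365482]
[222 338  33  29 521] [237.82533589 351.79846449]
```

View pics/c6.png

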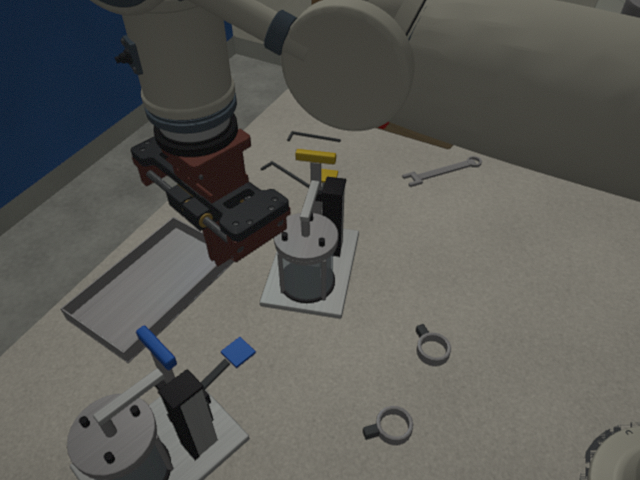

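The blue handle at (156,346) and the tab at (238,352) are back where they started. Both lids are shut and the arm is clear, so I hand in.

```bash
python3 -c "
from plant import robot
print(robot.close_job())"
```

```text
the job is handed in; nothing more can be done
None
```

The blue lift was raised to about 83 mm, hung untouched on its pawl for over 3 s, then was lowered shut with the tab held down; both lids look shut in the last picture, and the job is handed in (no verdict was returned).

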